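# Lock the toolbox with its key

### The job

Lock the steel toolbox: take the key from the wooden rack, feel it into the keyhole of the lock on the lid until it is fully home, turn it clockwise to its stop so that the bolt is thrown, turn it back home, draw it out and stand it in its slot in the rack again. Be gentle: never force the key, keep the gripper from pushing on the toolbox, and leave the other tools where they are.

Things in the scene. Friction and masses are not known exactly. Their poses are not given: they have to be found in the camera images.
- toolbox: Teal steel toolbox with two lids that meet in a seam, 200 (its x) x 344 (its y) x 120 mm high, heavy and fixed. Origin: centre of its underside; z up, y along its length and the seam, -x its near long side. A flat steel lock case, 56 (x) x 44 (y) x 30 mm high, sits on the near lid, a steel keeper beside it on the far lid.
- lock_mark (a point): -y end of the lock's adjusting range, level with the case's flat top, 150 mm above the bench, toolbox x = -34, y = -9 mm; axes as the toolbox. It is screwed down through long slots: the keyhole's centre (with case, bolt, keeper) lies anywhere from 2 to 16 mm from here along toolbox +y, at this x. Keyhole: square-edged upright slot 15.6 mm (x) by 5.2 mm (y) through the 6 mm cover plate.
- lock_floor (a point): 19 mm straight below lock_mark: height of the floor of the turning plug, on which the tip of a key that is fully home rests (it too lies 2 to 16 mm from here along +y). The plug's slot under the cover plate is 15.4 x 5.2 mm. Only with the tip within 3 mm of this floor is the bit clear under the plate and free to turn; turned away from home it is trapped under the plate.
- plug (a joint): Turn of the lock's plug about its vertical axis in rad: 0 home (slot along the toolbox's x, as at the start), grows clockwise seen from above, hard stop at 1.2. Turns at about 0.08 N m, stays where left. The key has about 0.12 rad of play in it either way, so the hand must go on to about 1.4 rad, until the torque rises, to reach the stop; over 0.25 N m forces the key.
- bolt (a joint): Travel of the steel bolt out of the lock case across the seam into the keeper, in m: 0 drawn back, about 0.012 when the plug has reached its stop. The plug only pushes it out; it stays thrown when the plug goes back.
- key: Key standing upright, bow up, 62 mm tall, 40 g. Origin: centre of the tip's underside; z up along the shank, x along the width of bit and bow; same after half a turn. From the tip up: steel double bit 14 (x) x 4 (y) x 10 mm high, round shank 4.4 mm, collar 10 mm wide at 30 to 34 mm, black bow 30 (x) x 10 (y) mm at 34 to 62 mm: grip it across its 10 mm, 48 mm above the tip.
- rack: Wooden bit rack 130 (x) x 70 (y) x 55 mm high, fixed; rows of short drill bits stand 10 mm proud near both x ends. Origin: centre of its underside, z up. The key stands in its slot at the start.
- rack_slot (a point): Mouth of the key's slot, in the middle of the rack's top, 55 mm above the bench; the slot is 16.4 (rack's x) by 6.4 mm (y) and 22 mm deep; the key fits with its x along the rack's x, its tip on the slot's floor 33 mm above the bench.
- screwdriver: Screwdriver, 120 mm, red handle, lying on the far lid of the toolbox. Leave alone.
- hammer: Hammer, 260 mm, lying on the bench beyond the work. Leave alone.
- tin: Small metal can, 60 mm across, 70 mm high, standing beside the rack. Leave alone.
Mind the look-alikes: they are no part of the job. Several things have the shape of the rack; the one meant has the colours described above.

How it is judged:
By the outcome, as a careful person would: the job done as asked, in the order asked, and still so for the second after the job is handed in, with the robot touching nothing.
It also fails if it takes over 72 s, if anything falls off the work surface, if the arm or the gripper's body presses on something with over 40 N, if the wrist force passes 120 N, or if a joint passes its speed limit or range.

### The arm

A 7-joint arm with a two-finger parallel gripper is mounted at the origin on the work surface. World frame = base frame: x ahead of the robot, y to its left, z up, the work surface at z = 0. Lengths are in m, angles in rad, forces in N, time in s.
With the tool pointing down it reaches from about 0.425 to 0.875 m from the base axis. Payload 4.7 kg.
Tool frame: the origin (TCP) lies midway between the tips of the shut fingers; the grasp point (between the pads) lies robot.grip_point_offset behind it (robot.grip_point_offset is the distance from the TCP to the grasp point, in m); z points along the fingers, x is the direction in which the jaws open and shut, and the axes are right-handed (so a half turn about z gives the same grasp; the last joint's range is limited). The gripper opens to 87 mm and grips with 3 to 60 N. Pads are 19 mm wide; open, the fingers measure 117 mm over their backs; the gripper's body (75 mm by 190 mm) begins 51 mm behind the grasp point.
Start: joints at [-1.179, 0.321, -0.07, 1.45, 0.023, 1.371, -0.057], TCP at [0.24, 0.604, 0.223] pointing down, gripper open.
Joint ranges: [-2.86, 2.86], [-0.3, 2.09], [-1.38, 1.24], [0.06, 2.45], [-1.56, 4.7], [0.09, 2.05], [-2.69, 2.69]. Speed limits (rad/s): [2.57, 2.57, 3.14, 3.14, 3.14, 3.14, 3.14].

### API

Orientations are given as a unit quaternion [w, x, y, z].
In Python, from bench import robot, solver, vision, job gives the robot as it stands. Calls block until the motion is done:
- robot.move_pose(position, orientation): joint-space move of the TCP to a pose.
- robot.move_l(position, attitude=None, v=0.15, f_stop=None): straight line of the TCP; attitude=None keeps the orientation; v is the mean speed in m/s. With f_stop (N) it stops when the force on the tool has changed by that much, and returns True; else False.
- robot.set_joints(angles): joint-space move.
- robot.open_gripper() and robot.gripper_close(f_grip=None): open the fingers fully, or close them until they stop; f_grip is the grip in N (None keeps the last).
- robot.hold(seconds).
- solver.ik(position, orientation): joint angles nearest the present ones, or None.
- robot.sense(): the state.
- vision.camera(name): name is "side" or "top"; returns a dict with "image" (384x512x3 uint8, red, green, blue), "range_z" (384x512 float32, m along the optical axis (not along the pixel's ray), 0 where there is no reading), "fx", "fy", "cx", "cy" (pixels), "extrinsics" (4x4, takes a point from world to camera coordinates). Camera axes: x right, y down, z forward; pixel columns grow to the right and rows downward; lengths in m; the calibration is good to about 2 mm. A picture is of the moment at which its call begins.
A pose or a line that the arm cannot do raises robot.IKError and nothing moves.
- job.hand_in(): hands the job in, once; it reports no verdict.
The state is a dict: "t": time; "qpos": joint angles; "qd": joint speeds; "joint_torque": joint torques, N m; "position": TCP position; "tool_rot": TCP orientation; "force": force on the tool from outside, world axes, zero at the start; "wrist_torque": the same for the moment, N m; "grip_width": opening from 0.0 (shut) to 1.0 (fully open).
Only numpy, scipy, OpenCV 4.12 (cv2) and the standard library are available. Lean on these libraries where they do the work, as an engineer would, in place of code of your own. Each camera call takes 0.05 s, during which the arm holds its last target.

## Working session

There is one attempt and no reset: what is moved stays moved. The work goes in short steps, each a Python script; the robot and the scene stay as the last script left them, time stands still between calls to the robot, and variables do not carry over. Pictures are saved under pics/ and viewed, and the job is handed in when it is done.

```bash
ls; mkdir -p pics; python3 - <<'E'
from bench import robot, solver, vision, job
import cv2,numpy as np
s=robot.sense();print({k:np.round(v,3) for k,v in s.items()}, robot.grip_point_offset)
for n in("side","top"):
    c=vision.camera(n);cv2.imwrite(f"pics/{n}0.png",c["image"][:,:,::-1]);np.savez(f"{n}0.npz",**c)
    print(n,c["fx"],c["cx"],c["cy"],np.round(c["extrinsics"],3).tolist())
E
```

```text
pics
{'t': np.float64(0.0), 'qpos': array([-1.179,  0.322, -0.07 ,  1.452,  0.023,  1.371, -0.057]), 'qd': array([-0.002, -0.001,  0.002, -0.002,  0.   ,  0.   ,  0.   ]), 'joint_torque': array([ 0.0000e+00, -4.9130e+01, -4.0400e-01, -3.1252e+01, -6.4000e-02,
        4.4000e-02,  0.0000e+00]), 'position': array([0.24 , 0.604, 0.221]), 'tool_rot': array([ 0.001,  0.827,  0.562, -0.001]), 'force': array([-0.131,  1.328, -0.181]), 'wrist_torque': array([-0.056,  0.096,  0.012]), 'grip_width': np.float64(1.0)} 0.0187
side 378.1318552387503 258.2809391826807 191.0371222262909 [[0.809, -0.588, -0.005, -0.421], [-0.302, -0.408, -0.862, 0.315], [0.504, 0.699, -0.507, 0.584], [0.0, 0.0, 0.0, 1.0]]
top 459.86710571243344 258.2608794277556 190.47725878772167 [[-0.017, -1.0, -0.002, 0.055], [-0.997, 0.017, -0.078, 0.587], [0.078, 0.0, -0.997, 1.285], [0.0, 0.0, 0.0, 1.0]]
```

View pics/side0.png

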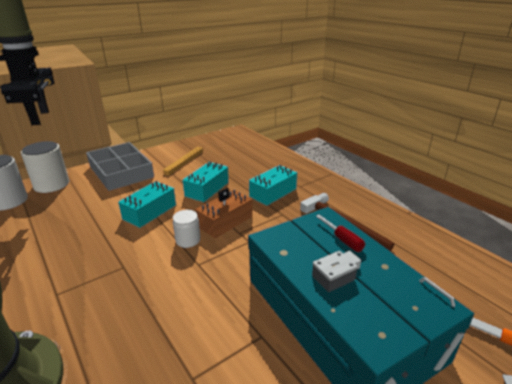

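View pics/top0.png

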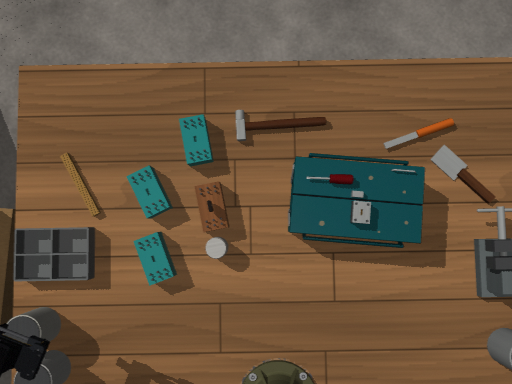

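The top view shows the brown rack at about (211,207), with the key's dark bow in it. The toolbox is at (357,198) and the lock at (361,212). Next I'll enlarge these areas.

```bash
python3 - <<'E'
import cv2,numpy as np
t=np.load("top0.npz")["image"][:,:,::-1];s=np.load("side0.npz")["image"][:,:,::-1]
def crop(im,x,y,w,h,k):return cv2.resize(im[y:y+h,x:x+w],None,fx=k,fy=k,interpolation=cv2.INTER_NEAREST)
a=crop(t,185,170,60,100,6)
b=crop(t,330,180,60,50,6)
c=np.zeros((600,730,3),np.uint8);c[:600,:360]=a;c[:300,365:725]=b
c[300:600,365:725]=crop(s,305,240,60,50,6)
cv2.imwrite("pics/crop1.png",c)
cv2.imwrite("pics/crop2.png",crop(s,165,165,110,85,7))
E
```

```text
(no output)
```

View pics/crop1.png

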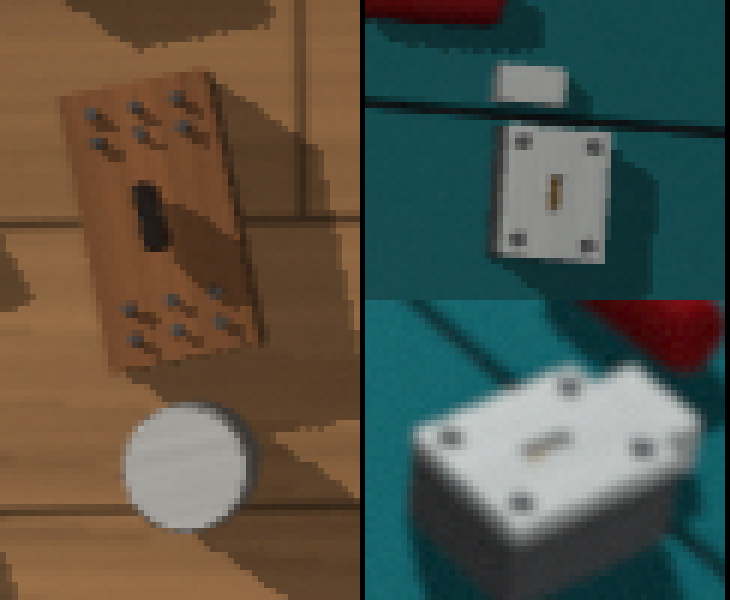

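View pics/crop2.png

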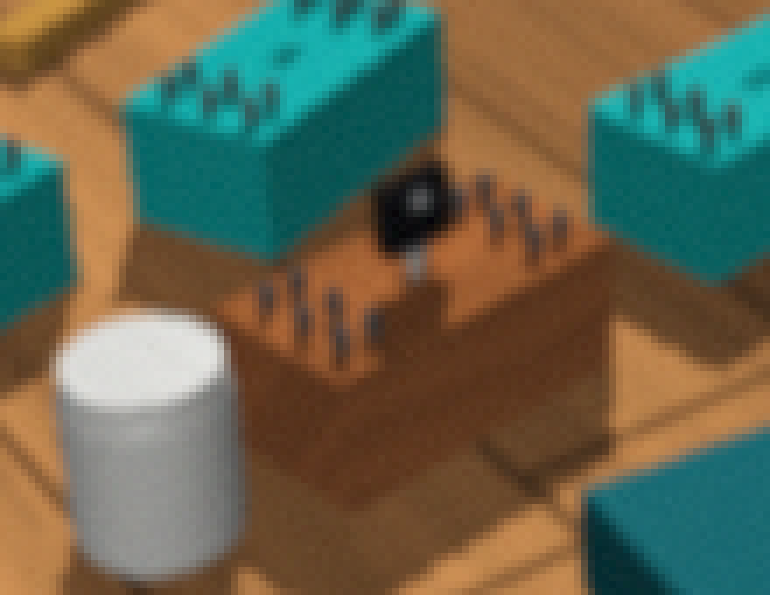

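```bash
cat > h.py <<'E'
import cv2,numpy as np
def ray(c,uv,z):
    E=c["extrinsics"];R,t=E[:3,:3],E[:3,3];o=-R.T@t
    uv=np.atleast_2d(uv).astype(float)
    d=np.c_[(uv[:,0]-c["cx"])/c["fx"],(uv[:,1]-c["cy"])/c["fy"],np.ones(len(uv))]@R
    s=(z-o[2])/d[:,2];return o+s[:,None]*d
def proj(c,p):
    E=c["extrinsics"];q=np.atleast_2d(p)@E[:3,:3].T+E[:3,3]
    return np.c_[q[:,0]/q[:,2]*c["fx"]+c["cx"],q[:,1]/q[:,2]*c["fy"]+c["cy"]]
def win(m,x,y,w,h):
    o=np.zeros_like(m);o[y:y+h,x:x+w]=m[y:y+h,x:x+w];return o
def big(m):
    n,l,s,_=cv2.connectedComponentsWithStats(m.astype(np.uint8));return l==1+np.argmax(s[1:,4])
def rect(c,m,z):
    v,u=np.nonzero(m);cs,_=cv2.findContours(m.astype(np.uint8),0,cv2.CHAIN_APPROX_NONE)
    k=max(cs,key=cv2.contourArea)[:,0];P=ray(c,k,z)[:,:2]
    (x,y),(w,h),a=cv2.minAreaRect((P*1000).astype(np.float32))
    cen=ray(c,[u.mean(),v.mean()],z)[0]
    if w<h: w,h,a=h,w,a+90
    a=(a+90)%180-90
    return cen[:2]*1000,(x,y),(w,h),a
E
python3 - <<'E'
from h import *
np.set_printoptions(precision=2,suppress=True)
T=dict(np.load("top0.npz"));S=dict(np.load("side0.npz"))
hsv=cv2.cvtColor(T["image"],cv2.COLOR_RGB2HSV);H,Sa,V=[hsv[...,i].astype(int) for i in range(3)]
print("px brown",hsv[190,205],"key",hsv[206,210],"case",hsv[205,356],"caseside",hsv[215,352],"teal",hsv[225,320],"hole",hsv[212,361],"side wall", hsv[200,291])
for n,uv in(("racktop",(200,195)),("case",(356,220)),("lid",(310,225)),("key",(210,207))):
    d=T["range_z"][uv[1],uv[0]];E=T["extrinsics"];p=np.array([(uv[0]-T["cx"])/T["fx"]*d,(uv[1]-T["cy"])/T["fy"]*d,d]);print(n,(p-E[:3,3])@E[:3,:3])
# range-based heights
u,v=np.meshgrid(np.arange(512),np.arange(384));d=T["range_z"]
P=np.stack([(u-T["cx"])/T["fx"]*d,(v-T["cy"])/T["fy"]*d,d],-1);W=(P-E[:3,3])@E[:3,:3];Z=W[...,2]
m=big(win((Z>.045)&(Z<.065),190,175,45,70)|win((Z>.065),190,180,40,50));m=cv2.morphologyEx(m.astype(np.uint8),cv2.MORPH_CLOSE,np.ones((5,5)));print("rack",rect(T,m,.055))
k=big(win(V<45,200,195,22,25)&(Z>.07));print("key",k.sum(),rect(T,k,.095))
c=big(win(Z>.14,340,195,40,35));print("case",c.sum(),rect(T,c,.150))
b=big(win((Z>.10)&(Z<.19),280,145,150,105));print("box",b.sum(),rect(T,b,.12))
h=big(win((Sa>60)&(H<40),354,205,14,14));print("hole",h.sum(),rect(T,h,.15)[0], rect(T,h,.147))
kp=big(win(Z>.13,345,188,22,11));print("keeper",rect(T,kp,.14))
hs=cv2.cvtColor(S["image"],cv2.COLOR_RGB2GRAY)
print(hs[308//1-0:0], hs[258:270,325:345])
print(V[203:220,354:370])
E
```

```text
px brown [ 12 153 125] key [12 77 33] case [ 50   5 145] caseside [30  3 83] teal [74 52 93] hole [ 17 134  80] side wall [ 92 186  52]
racktop [0.58 0.21 0.05]
case [ 0.5  -0.2   0.15]
lid [ 0.49 -0.09  0.12]
key [0.54 0.18 0.09]
rack (array([543.63, 176.15]), (542.7227783203125, 176.00677490234375), (132.64573669433594, 70.4747085571289), 10.391080856323242)
key 35 (array([542.5 , 175.59]), (543.0300903320312, 175.28872680664062), (27.930383682250977, 8.917643547058105), 10.7989501953125)
case 388 (array([ 518.58, -217.  ]), (518.8258666992188, -216.83010864257812), (56.05817413330078, 45.98642349243164), -6.167564392089844)
box 10015 (array([ 552.34, -214.92]), (558.68896484375, -215.28892517089844), (344.1076965332031, 212.714599609375), 84.22188568115234)
hole 6 [ 519.6  -216.73] (array([ 519.69, -217.39]), (519.6892700195312, -217.3948974609375), (12.809101104736328, 1.1026860192941967e-05), -1.9720230102539062)
keeper (array([ 566.1 , -212.03]), (565.2501831054688, -211.48822021484375), (28.651018142700195, 15.551982879638672), 89.01750183105469)
[] [[197 199 203 199 199 198 1
[... 1433 characters left out ...]
 130 139 140 141 144 141 135]
 [147 145 145 143 141 146 130  80  88 138 139 142 141 143 140 136]
 [147 141 143 143 141 147 132  89 112 138 139 142 142 143 141 135]
 [147 143 144 143 141 142 112  80 113 137 137 141 142 143 140 136]
 [145 143 145 141 141 142 122  78 110 137 139 142 141 143 140 131]
 [145 142 145 141 142 142 123  84 122 140 137 141 142 143 140 131]
 [144 142 144 142 143 143 132 122 136 139 137 140 142 143 140 132]
 [144 142 144 142 143 144 141 140 139 139 137 141 143 141 141 128]
 [144 140 144 142 144 144 141 140 138 139 140 141 144 141 141 130]
 [138 121 128 141 144 143 142 140 140 138 139 141 142 140 141 128]
 [ 82  67  92 142 144 143 142 140 139 139 140 141 137 126 140 129]]
```

```bash
cat >> h.py <<'E'
def dark(c,x,y,w,h,z):
    g=cv2.cvtColor(c["image"],cv2.COLOR_RGB2GRAY)[y:y+h,x:x+w].astype(float)
    bg=np.median(np.r_[g[0],g[-1],g[:,0],g[:,-1]]);k=np.clip(bg-12-g,0,None)
    v,u=np.mgrid[y:y+h,x:x+w];uv=np.array([(u*k).sum(),(v*k).sum()])/k.sum()
    return uv,ray(c,uv,z)[0]*1000
def quat(deg):
    a=np.radians(deg)/2;return [0.,float(np.cos(a)),float(np.sin(a)),0.]
E
python3 - <<'E'
from h import *
from bench import robot,solver
np.set_printoptions(precision=3,suppress=True)
T=dict(np.load("top0.npz"));S=dict(np.load("side0.npz"))
print("hole top",dark(T,356,206,9,11,.15)); print("hole side",dark(S,327,258,15,13,.15))
g=cv2.cvtColor(S["image"],cv2.COLOR_RGB2HSV)
k=big(win(g[...,2]<50,215,185,18,20));v,u=np.nonzero(k);print("bow side",k.sum(),u.mean(),v.mean(),ray(S,[u.mean(),v.mean()],.081)*1000)
for th in(100.6,-79.4):print("rack",th,solver.ik([.5428,.1757,.0623],quat(th)))
for th in(84.2,4,-2,-95.8,-176,-182):print("lock",th,solver.ik([.5195,-.2168,.16],quat(th)))
E
```

```text
hole top (array([361.22 , 211.522]), array([ 519.534, -217.288,  150.   ]))
hole side (array([334.802, 263.612]), array([ 517.464, -217.795,  150.   ]))
bow side 91 223.26373626373626 194.35164835164835 [[543.158 179.103  81.   ]]
rack 100.6 [-0.569  0.288  0.241  1.841 -0.08   1.022  1.46 ]
rack -79.4 [-0.768  0.306  0.475  1.848 -0.162  1.026 -1.614]
lock 84.2 [-0.47   0.248  0.945  1.782 -0.214  1.22   2.004]
lock 4 [-0.41   0.231  0.869  1.78  -0.188  1.216  0.581]
lock -2 [-0.401  0.229  0.858  1.78  -0.184  1.216  0.473]
lock -95.8 [-0.251  0.201  0.678  1.776 -0.134  1.211 -1.208]
lock -176 [-0.563  0.287  1.07   1.784 -0.266  1.229 -2.492]
lock -182 [-0.563  0.287  1.07   1.784 -0.266  1.229 -2.597]
```

```bash
python3 - <<'E'
from h import *
from bench import robot,solver,vision
np.set_printoptions(precision=3,suppress=True)
q=quat(100.6);p=[.5428,.1757]
robot.move_pose(p+[.15],q);print(robot.sense()["t"])
c=vision.camera("side");cv2.imwrite("pics/s1.png",cv2.resize(c["image"][120:270,130:330,::-1],None,fx=4,fy=4))
print(robot.move_l(p+[.064],v=.08,f_stop=6))
s=robot.sense();print(s["t"],s["position"],s["force"])
c=vision.camera("side");cv2.imwrite("pics/s2.png",cv2.resize(c["image"][120:270,130:330,::-1],None,fx=4,fy=4))
E
```

```text
2.0167
False
3.2917 [0.543 0.176 0.065] [ 0.736 -0.427  0.923]
```

View pics/s2.png

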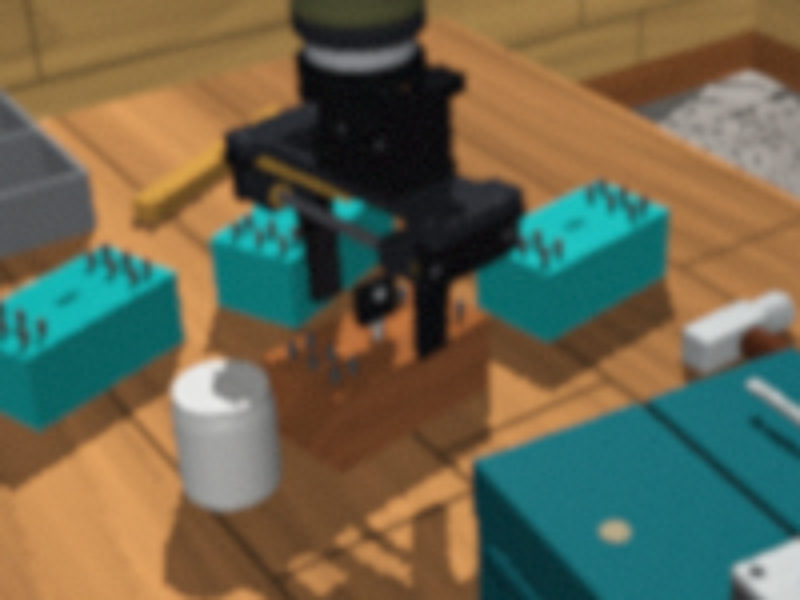

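The fingers sit on either side of the bow, at about (325,270) and (430,310) in the crop. I'll close them and check the side force on the key before lifting.

```bash
python3 - <<'E'
from h import *
from bench import robot,solver,vision
np.set_printoptions(precision=4,suppress=True)
p=[.5428,.1757]
robot.gripper_close(8);s=robot.sense();print(s["t"],s["position"],s["force"],s["wrist_torque"],s["grip_width"])
robot.gripper_close(30);s=robot.sense();print(s["t"],s["position"],s["force"],s["wrist_torque"],s["grip_width"])
print(robot.move_l(p+[.135],v=.06,f_stop=10))
s=robot.sense();print(s["t"],s["position"],s["force"],s["wrist_torque"],s["grip_width"])
for n in("side","top"):
    c=vision.camera(n);np.savez(n+"3.npz",**c)
    cv2.imwrite(f"pics/{n}3.png",cv2.resize(c["image"][120:270,130:330,::-1],None,fx=4,fy=4))
E
```

```text
4.5583 [0.5428 0.1757 0.064 ] [-0.2123 -0.2748 -0.4287] [ 0.0593  0.0697 -0.0246] 0.11473273717974253
4.775 [0.5428 0.1757 0.064 ] [-0.1738 -0.2478  0.8979] [ 0.0608  0.0484 -0.0078] 0.11297155223404436
False
6.1083 [0.5425 0.1756 0.1345] [-0.8315  0.2306 -0.3955] [ 0.0453 -0.003   0.0024] 0.1132425152626617
```

View pics/side3.png

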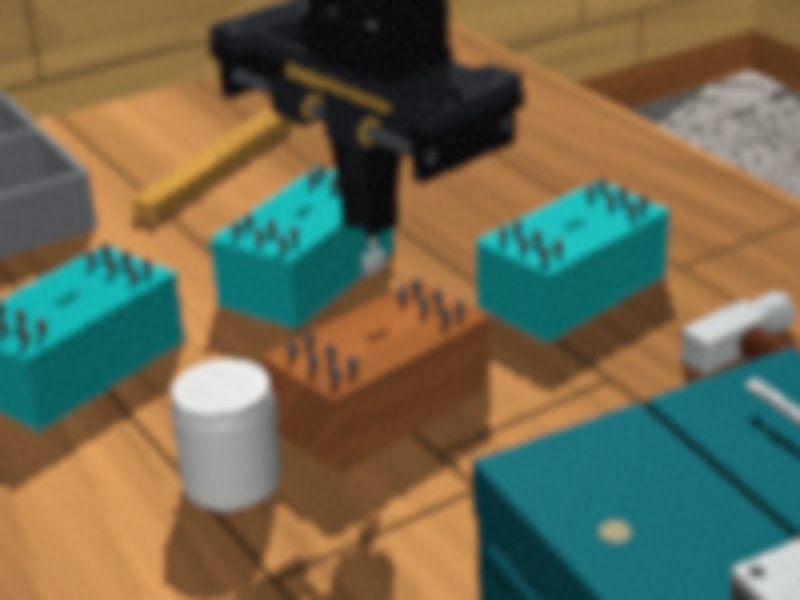

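```bash
python3 - <<'E'
from h import *
from bench import robot,solver,vision
np.set_printoptions(precision=4,suppress=True)
q=quat(84.1);p=[.519,-.2174]
robot.move_l([.5428,.1757,.24],v=.2)
robot.move_pose(p+[.24],q);print(robot.sense()["t"])
robot.move_l(p+[.190],v=.06,f_stop=6)
robot.hold(.2)
s=robot.sense();print(s["t"],s["position"],s["tool_rot"],s["force"],s["wrist_torque"],s["qpos"])
for n in("side","top"):
    c=vision.camera(n);np.savez(n+"4.npz",**c)
c=dict(np.load("side4.npz"))
cv2.imwrite(f"pics/side4.png",cv2.resize(c["image"][220:290,290:380,::-1],None,fx=8,fy=8,interpolation=cv2.INTER_NEAREST))
print(proj(c,np.r_[s["position"][:2],s["position"][2]-.031]),proj(c,[.519,-.2174,.15]))
E
```

```text
8.35
9.5333 [ 0.5192 -0.2175  0.1904] [0.0003 0.7426 0.6698 0.0003] [-0.3439 -0.8558 -1.1144] [0.0208 0.0079 0.0201] [-0.22    0.1696  0.6373  1.7375 -0.1057  1.2682  1.9097]
[[335.9971 258.6319]] [[335.2905 263.1059]]
```

View pics/side4.png

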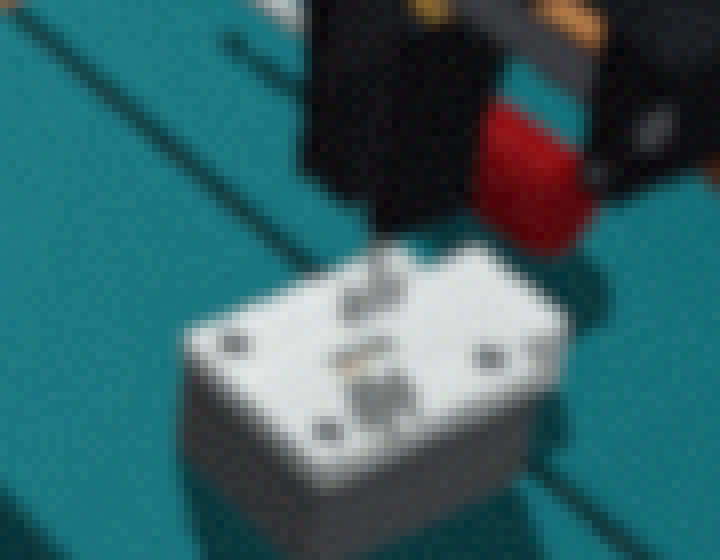

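The bit's underside is at about (336.5,259) px and the keyhole at (334.8,263.6). I'll measure both more finely.

```bash
python3 - <<'E'
from h import *
np.set_printoptions(linewidth=200)
c=dict(np.load("side4.npz"));a=dict(np.load("side0.npz"))
g=lambda c:cv2.cvtColor(c["image"],cv2.COLOR_RGB2GRAY).astype(int)
print(g(c)[248:270,328:346]); print(np.round(c["range_z"][248:270,330:344],3))
# predicted outline of bit bottom corners & hole corners at hypothesised poses
u=np.array([np.cos(np.radians(-5.9)),np.sin(np.radians(-5.9)),0]);w=np.array([-u[1],u[0],0])
t=np.array([.5192,-.2175,.1594])
for z in(0,.010):print(proj(c,[t+[0,0,z]+sx*.007*u+sy*.002*w for sx in(-1,1) for sy in(-1,1)]).round(1).tolist())
print(proj(c,[np.array([.5175,-.2178,.15])+sx*.0078*u+sy*.0026*w for sx in(-1,1) for sy in(-1,1)]).round(1).tolist())
E
```

```text
[[ 92  91  91  91  91  93  83  70  45  19  16  20  24  29  30  34  34  36]
 [ 90  91  91  91  92  91  88  82  65  47  45  50  53  54  49  47  43  41]
 [ 86  88  91  91  91  89  92  93  86  87  96 108 103  87  72  59  51  46]
 [ 67  80  87  86  90  97 107 115 117 130 153 170 160 128 100  81  75  83]
 [ 54  66  78  92 112 131 150 157 141 150 179 200 195 169 137 120 123 142]
 [ 59  73  94 124 154 181 197 190 157 154 175 195 199 192 179 171 179 195]
 [108 124 148 177 193 206 211 198 159 148 160 171 186 204 209 208 212 217]
 [178 187 201 212 204 196 194 182 154 142 143 152 177 207 219 223 222 222]
 [218 221 223 219 198 163 160 160 145 140 139 148 179 213 222 222 223 220]
 [228 227 226 216 184 145 134 141 142 142 147 161 190 215 224 222 222 220]
 [226 226 221 214 178 139 128 143 149 159 170 187 206 220 222 221 221 221]
 [225 223 223 212 183 148 145 161 178 192 201 207 216 221 222 219 219 221]
 [223 224 222 218 201 178 177 190 200 210 214 216 221 220 220 218 219 219]
 [224 223 225 222 217 206 200 199 199 198 202 213 219 219 220 219 219 219]
 [224 225 223 220 215 205 194 184 170 162 174 196 
[... 1960 characters left out ...]
18 0.618 0.62  0.62  0.625 0.626 0.622 0.617 0.618 0.617 0.616 0.617]
 [0.615 0.617 0.614 0.623 0.622 0.624 0.625 0.615 0.614 0.614 0.612 0.614 0.614 0.615]
 [0.612 0.612 0.62  0.62  0.61  0.612 0.611 0.613 0.613 0.611 0.611 0.611 0.61  0.612]
 [0.611 0.61  0.609 0.611 0.61  0.61  0.609 0.611 0.61  0.611 0.608 0.611 0.609 0.611]
 [0.608 0.609 0.61  0.608 0.608 0.609 0.609 0.608 0.608 0.606 0.607 0.608 0.608 0.608]
 [0.606 0.607 0.605 0.607 0.607 0.606 0.606 0.605 0.606 0.607 0.603 0.605 0.604 0.604]]
[[333.4, 260.8], [331.8, 259.4], [340.1, 257.9], [338.5, 256.5]]
[[334.0, 256.0], [332.4, 254.6], [340.8, 253.1], [339.1, 251.7]]
[[332.1, 266.2], [330.0, 264.3], [339.6, 262.9], [337.5, 261.1]]
```

```bash
cat >> h.py <<'E'
def probe(robot,x,y,zt=.1640,f=3.,v=.02):
    robot.move_l([x,y,zt+0.0],v=v,f_stop=f) 
E
python3 - <<'E'
from h import *
from bench import robot
np.set_printoptions(precision=4,suppress=True)
p=[.5177,-.2178]
robot.move_l(p+[.185],v=.04)
r=robot.move_l(p+[.170],v=.02,f_stop=3)
s=robot.sense();print(r,s["t"],s["position"],s["force"],s["wrist_torque"])
E
```

```text
False 10.8167 [ 0.5178 -0.2179  0.1701] [ 0.3899  0.5416 -1.391 ] [-0.0116  0.0326 -0.087 ]
```

No contact, and the tip is 11 mm below the cover's top, so the key is in. I'll go on gently to the floor.

```bash
python3 - <<'E'
from h import *
from bench import robot,vision
np.set_printoptions(precision=4,suppress=True)
p=[.5177,-.2178]
r=robot.move_l(p+[.159],v=.012,f_stop=3)
s=robot.sense();print(r,s["t"],s["position"],s["force"],s["wrist_torque"],s["qpos"][6])
robot.hold(.3)
s=robot.sense();print(s["t"],s["position"],s["force"],s["wrist_torque"])
c=vision.camera("side");cv2.imwrite(f"pics/side5.png",cv2.resize(c["image"][220:290,290:380,::-1],None,fx=8,fy=8,interpolation=cv2.INTER_NEAREST))
E
```

```text
True 11.4917 [ 0.5177 -0.2178  0.1619] [ 0.1139 -1.1879  4.3993] [0.0981 0.0594 0.0394] 1.923320596795254
11.7917 [ 0.5176 -0.2178  0.1618] [-1.3122  0.1743  5.3136] [0.0628 0.0634 0.0275]
```

View pics/side5.png

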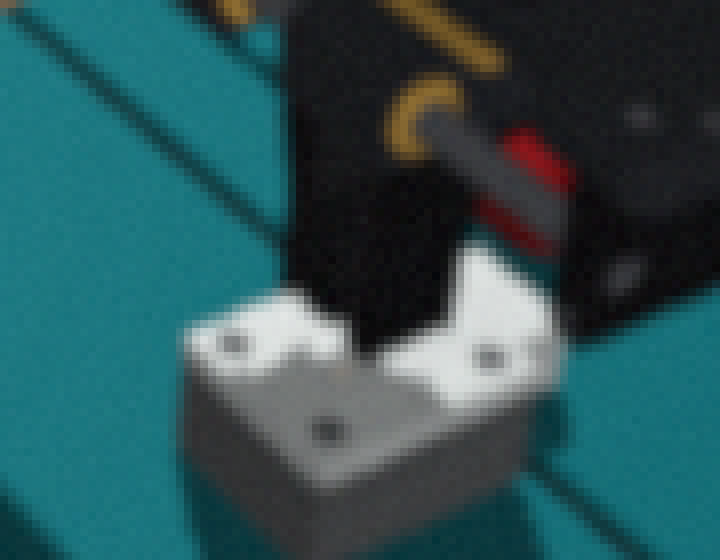

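Fully home: TCP at 0.1619 against the 0.162 expected. I'll ease off the floor by about 0.5 mm and turn in small steps, watching the torque.

```bash
cat > turn.py <<'E'
from h import *
from bench import robot
import sys,json
np.set_printoptions(precision=3,suppress=True)
def st(): 
    f=[];w=[]
    s=robot.sense();return s
def turn(q0,a):
    q=list(q0);q[6]=q0[6]-a;robot.set_joints(q);s=robot.sense()
    print(round(a,2),"t%.2f"%s["t"],"q7 %.3f"%(q0[6]-s["qpos"][6]),"tz %.3f"%s["wrist_torque"][2],s["force"],s["position"]*1000);return s
E
python3 - <<'E'
from turn import *
robot.move_l([.5177,-.2178,.1624],v=.01)
s=robot.sense();print(s["force"],s["wrist_torque"],s["position"])
q0=[float(x) for x in s["qpos"]];json.dump(q0,open("q0.json","w"))
for a in(0,.1,.2,.3,.4):
    s=turn(q0,a)
    if abs(s["wrist_torque"][2])>.18:break
E
```

```text
[-0.125  0.495  0.205] [ 0.019  0.008 -0.061] [ 0.517 -0.218  0.162]
0 t12.40 q7 -0.000 tz -0.014 [0.192 1.112 0.756] [ 517.504 -217.665  161.97 ]
0.1 t12.65 q7 0.097 tz 0.032 [-1.296 -0.024  1.495] [ 517.39  -217.759  161.929]
0.2 t12.90 q7 0.196 tz 0.095 [-0.644 -0.677  1.405] [ 517.459 -217.687  161.977]
0.3 t13.15 q7 0.295 tz 0.027 [-0.515 -1.157  0.794] [ 517.486 -217.604  161.957]
0.4 t13.40 q7 0.395 tz 0.056 [0.182 0.986 0.259] [ 517.517 -217.558  161.953]
```

```bash
python3 - <<'E'
from turn import *
q0=json.load(open("q0.json"))
def avg(n=10):
    w=[]
    for _ in range(n): robot.hold(.02);w.append(robot.sense()["wrist_torque"][2])
    return np.mean(w),np.std(w)
for a in(.6,.8,1.0,1.15): s=turn(q0,a)
print(avg())
for a in np.arange(1.2,1.46,.04):
    s=turn(q0,float(a));m=avg(6);print("  avg %.3f sd %.3f"%m)
    if abs(m[0])>.16:break
E
```

```text
0.6 t13.71 q7 0.594 tz 0.062 [-0.13   0.309  1.399] [ 517.595 -217.439  161.964]
0.8 t14.02 q7 0.793 tz 0.076 [0.004 0.771 0.77 ] [ 517.686 -217.346  161.971]
1.0 t14.32 q7 0.993 tz 0.022 [1.997 1.251 0.496] [ 517.779 -217.308  161.965]
1.15 t14.59 q7 1.143 tz 0.058 [2.551 0.797 0.17 ] [ 517.859 -217.282  161.976]
(np.float64(0.049536676224663054), np.float64(0.03233385740116396))
1.2 t15.01 q7 1.197 tz 0.068 [ 3.379  2.906 -1.659] [ 517.862 -217.302  161.995]
  avg 0.070 sd 0.014
1.24 t15.36 q7 1.238 tz 0.042 [ 4.244  2.688 -1.615] [ 517.824 -217.33   161.99 ]
  avg 0.057 sd 0.028
1.28 t15.71 q7 1.279 tz 0.069 [ 4.134  2.774 -0.951] [ 517.842 -217.397  162.03 ]
  avg 0.050 sd 0.025
1.32 t16.06 q7 1.319 tz 0.118 [ 3.462  1.805 -1.692] [ 517.872 -217.361  162.034]
  avg 0.082 sd 0.032
1.36 t16.41 q7 1.359 tz 0.123 [ 4.439  2.32  -1.675] [ 517.938 -217.377  162.029]
  avg 0.143 sd 0.023
1.4 t16.76 q7 1.399 tz 0.210 [ 4.482  1.951 -2.221] [ 517.956 -217.311  162.009]
  avg 0.273 sd 0.026
```

The torque rose clearly from 0.05 to 0.27, so the stop is reached. I'm backing off at once and turning home in small steps.

```bash
python3 - <<'E'
from turn import *
q0=json.load(open("q0.json"))
def avg(n=6):
    w=[]
    for _ in range(n): robot.hold(.02);w.append(robot.sense()["wrist_torque"][2])
    return np.mean(w),np.std(w)
for a in(1.3,1.1,.9,.7,.5,.3,.15,.05,0.): s=turn(q0,a)
print(avg())
for a in(-.03,-.06,-.09,-.12):
    s=turn(q0,a);m=avg();print("  avg %.3f sd %.3f"%m)
    if abs(m[0])>.12:break
E
```

```text
1.3 t17.11 q7 1.302 tz 0.003 [ 3.634  3.6   -1.688] [ 517.758 -217.377  161.995]
1.1 t17.42 q7 1.104 tz -0.042 [ 4.436  3.652 -0.641] [ 517.569 -217.372  162.009]
0.9 t17.73 q7 0.906 tz -0.027 [ 3.431  3.492 -0.933] [ 517.482 -217.468  162.013]
0.7 t18.03 q7 0.707 tz -0.008 [ 1.731  3.661 -0.147] [ 517.375 -217.561  162.01 ]
0.5 t18.34 q7 0.507 tz -0.002 [1.437 3.507 0.56 ] [ 517.263 -217.726  161.973]
0.3 t18.65 q7 0.307 tz -0.033 [1.851 3.251 1.57 ] [ 517.241 -217.846  161.982]
0.15 t18.92 q7 0.157 tz -0.036 [2.13  3.165 1.968] [ 517.176 -217.947  161.974]
0.05 t19.17 q7 0.056 tz -0.061 [1.267 2.372 0.909] [ 517.205 -218.     161.974]
0.0 t19.42 q7 0.004 tz -0.020 [1.69  1.532 1.134] [ 517.216 -218.029  161.963]
(np.float64(-0.05436577386115928), np.float64(0.025753624680377018))
-0.03 t19.77 q7 -0.028 tz -0.002 [-0.43   0.956  1.124] [ 517.273 -218.004  161.981]
  avg -0.033 sd 0.029
-0.06 t20.12 q7 -0.059 tz -0.009 [-0.36   1.074  0.622] [ 517.28  -218.005  161.97 ]
  avg -0.039 sd 0.036
-0.09 t20.47 q7 -0.089 tz -0.071 [-0.984 -1.074  1.372] [ 517.309 -217.977  161.961]
  avg -0.068 sd 0.024
-0.12 t20.82 q7 -0.119 tz -0.051 [-1.873 -0.466  1.808] [ 517.32  -217.982  161.96 ]
  avg -0.028 sd 0.038
```

```bash
python3 - <<'E'
from turn import *
q0=json.load(open("q0.json"))
def avg(n=10):
    w=[]
    for _ in range(n): robot.hold(.02);w.append(robot.sense()["wrist_torque"][2])
    return np.mean(w),np.std(w)
for a in(-.14,-.16,-.18):
    s=turn(q0,a);m=avg();print("  avg %.3f sd %.3f"%m)
    if abs(m[0])>.11:break
E
```

```text
-0.14 t21.17 q7 -0.139 tz -0.041 [-0.556 -1.538  1.561] [ 517.335 -217.975  161.958]
  avg -0.078 sd 0.027
-0.16 t21.58 q7 -0.160 tz -0.118 [-1.56  -2.536  0.38 ] [ 517.384 -217.941  161.987]
  avg -0.131 sd 0.033
```

The home stop is felt at about -0.14. I'll return to centre and draw the key out, stopping if it catches.

```bash
python3 - <<'E'
from turn import *
q0=json.load(open("q0.json"))
s=turn(q0,0.01)
x,y,_=[float(v) for v in s["position"]]
for z in(.168,.176,.186,.24):
    r=robot.move_l([x,y,z],v=.03 if z<.2 else .1,f_stop=5);s=robot.sense();print(r,s["t"],s["position"],s["force"],s["grip_width"])
    if r:break
from bench import vision
for n in("side","top"):
    c=vision.camera(n);np.savez(n+"6.npz",**c)
c=dict(np.load("side6.npz"))
a=cv2.resize(c["image"][220:290,290:380,::-1],None,fx=8,fy=8,interpolation=cv2.INTER_NEAREST)
cv2.imwrite("pics/side6.png",a)
E
```

```text
0.01 t22.03 q7 0.006 tz 0.078 [-0.984 -1.483  0.484] [ 517.63  -217.409  161.969]
False 22.3833 [ 0.518 -0.217  0.168] [ 0.089 -1.424  0.529] 0.11564275105820265
False 22.8 [ 0.518 -0.217  0.176] [ 0.989 -0.913 -0.915] 0.10945047325345822
False 23.2833 [ 0.518 -0.217  0.186] [ 0.055 -0.314 -0.516] 0.1081074211428761
False 23.975 [ 0.517 -0.217  0.24 ] [ 0.085  0.004 -0.944] 0.11031018280819863
```

View pics/side6.png

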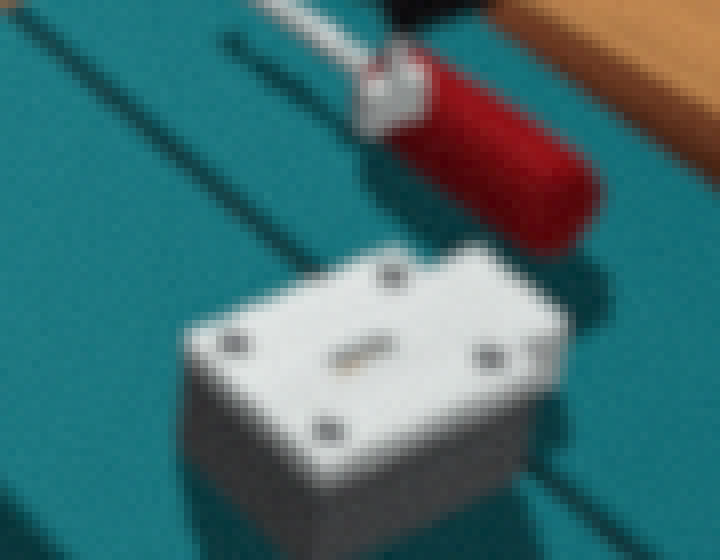

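The key is out cleanly: its bit shows at (390,90) in the crop. Next I'll move over the rack to the same pose as earlier, check for slip in hand against that picture, and look at the bolt from the top.

```bash
python3 - <<'E'
from h import *
from bench import robot,vision
np.set_printoptions(precision=4,suppress=True,linewidth=180)
q=quat(100.6);p=[.5428,.1757]
robot.move_pose(p+[.24],q);robot.move_l(p+[.135],v=.12)
robot.hold(.2)
s=robot.sense();print(s["t"],s["position"],s["force"])
for n in("side","top"):
    c=vision.camera(n);np.savez(n+"7.npz",**c)
a=dict(np.load("side3.npz"));b=dict(np.load("side7.npz"))
A=a["image"][170:200,210:240,::-1];B=b["image"][170:200,210:240,::-1]
g=lambda i:cv2.cvtColor(i,cv2.COLOR_BGR2GRAY).astype(int)
print(g(A)[8:22,8:20]);print(g(B)[8:22,8:20])
r=lambda i,k:cv2.resize(i,None,fx=k,fy=k,interpolation=cv2.INTER_NEAREST)
t0=np.load("top0.npz")["image"][180:230,330:390,::-1];t7=np.load("top7.npz")["image"][180:230,330:390,::-1]
cv2.imwrite("pics/cmp7.png",np.vstack([np.hstack([r(A,10),r(B,10)]),np.hstack([r(t0,5),r(t7,5)])]))
E
```

```text
26.7667 [0.5433 0.1759 0.1358] [-0.8967 -0.0832 -0.1255]
[[ 64  66  59  47  37  38  41  46  56  73  92 109]
 [ 68  67  63  59  70  78  69  59  69  77 101 119]
 [ 70  67  69  74  95 105  85  69  67  76 104 121]
 [ 65  66  67  79 103 113  96  83  73  77 101 128]
 [ 65  67  75  87 107 124 118 108  83  79 103 126]
 [ 66  72  88 111 127 131 131 120  93  81 103 129]
 [ 68  76 102 130 137 136 129 115  97  88 107 132]
 [ 68  77 101 130 137 130 122 109  94  94 118 138]
 [ 68  75  93 121 126 120 113 104  93 101 125 141]
 [ 67  75  91 107 116 110 103  89  81  94 117 137]
 [ 68  73  85  97 103  96  88  80  79  87 111 134]
 [ 73  75  82  83  88  85  82  77  83  95 120 134]
 [ 77  83  80  79  83  80  84  82  87 108 135 137]
 [ 77  82  84  80  82  79  81  82  88 111 132 129]]
[[ 67  67  63  60  56  58  57  58  65  75  94 114]
 [ 66  67  70  71  85  93  82  71  66  79 100 119]
 [ 66  67  69  72  97 112 102  84  74  76 102 123]
 [ 66  65  69  77 103 127 122 105  87  78 101 128]
 [ 68  66  76  97 125 140 140 128  96  84 103 124]
 [ 67  71  86 122 145 142 139 129 104  84 103 129]
 [ 68  72  93 125 147 135 125 115  97  88 108 133]
 [ 66  71  88 117 129 125 120 112  94  98 117 136]
 [ 65  72  88 106 119 114 106  98  89 100 126 138]
 [ 64  68  82 100 107 103  92  84  81  93 117 138]
 [ 66  71  80  86  91  88  84  79  78  85 111 134]
 [ 73  77  79  81  84  83  81  80  81  98 118 136]
 [ 74  81  81  78  81  81  82  80  85 109 135 138]
 [ 82  79  82  80  83  81  80  81  90 111 134 127]]
```

View pics/cmp7.png

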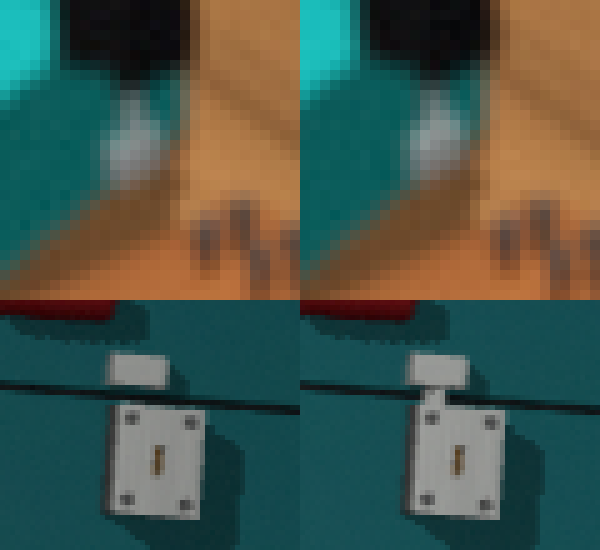

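The bolt now bridges the seam into the keeper, seen at (435,395) in the lower right panel. The bit sits in hand as before, apart from the 1.3 mm higher arm pose. I'll lower it into the slot by feel.

```bash
python3 - <<'E'
from h import *
from bench import robot
np.set_printoptions(precision=4,suppress=True)
p=np.array([.5428,.1757]);cmd=p.copy()
for z in(.105,.090):
    r=robot.move_l([*cmd,z],v=.06,f_stop=5);robot.hold(.15);s=robot.sense();print(r,s["t"],s["position"],s["force"])
    cmd=cmd+(p-s["position"][:2])
if not r:
    r=robot.move_l([*cmd,.078],v=.025,f_stop=3);s=robot.sense();print(r,s["t"],s["position"],s["force"],s["wrist_torque"])
E
```

```text
False 27.6667 [0.5432 0.1758 0.1054] [ 0.637   0.4274 -0.9438]
False 28.2167 [0.5426 0.1757 0.0901] [-0.1513 -0.8478 -0.5347]
False 28.85 [0.5426 0.1756 0.0779] [-0.5532  0.3751 -1.5879] [ 0.0211 -0.0044  0.0715]
```

```bash
python3 - <<'E'
from h import *
from bench import robot,vision
np.set_printoptions(precision=4,suppress=True)
s=robot.sense();x,y=[float(v) for v in s["position"][:2]]
r=robot.move_l([.5428,.1757,.0625],v=.015,f_stop=3);s=robot.sense();print(r,s["t"],s["position"],s["force"],s["wrist_torque"])
if s["position"][2]<.0665:
    z=float(s["position"][2])
    robot.open_gripper();robot.hold(.2);s=robot.sense();print(s["t"],s["position"],s["force"])
    robot.move_l([.5428,.1757,.17],v=.08,f_stop=8)
    robot.move_l([.5428,.0,.30],v=.25)
    robot.hold(.3);print(robot.sense()["t"])
for n in("side","top"):
    c=vision.camera(n);np.savez(n+"8.npz",**c)
a=np.load("side8.npz")["image"];b=np.load("top8.npz")["image"]
cv2.imwrite("pics/side8.png",a[...,::-1]);cv2.imwrite("pics/top8.png",b[...,::-1])
r=lambda i,k:cv2.resize(i[...,::-1],None,fx=k,fy=k,interpolation=cv2.INTER_NEAREST)
cv2.imwrite("pics/rk8.png",r(a[165:250,165:275],7))
E
```

```text
True 29.7167 [0.5426 0.1757 0.0639] [ 0.7522 -1.6358  4.1623] [0.034  0.0567 0.0076]
31.3167 [0.5418 0.1755 0.0631] [0.1487 1.2613 0.5881]
34.125
```

View pics/rk8.png

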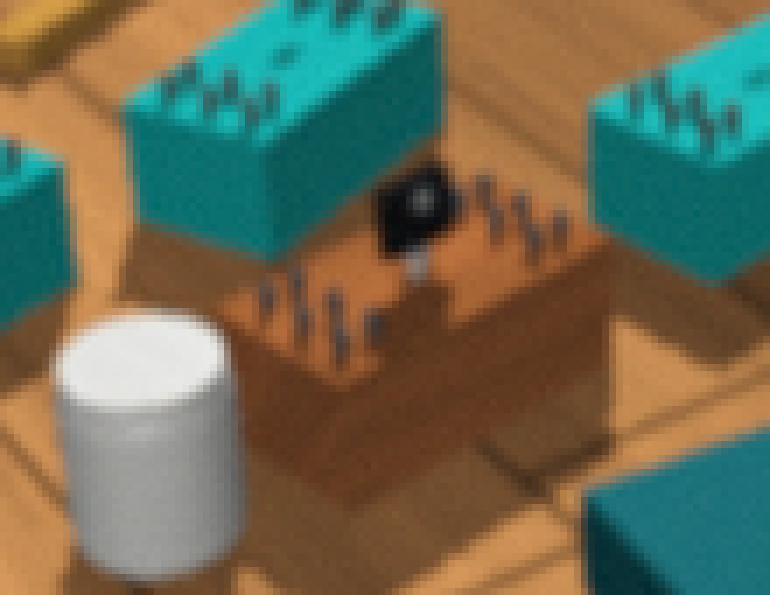

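View pics/top8.png

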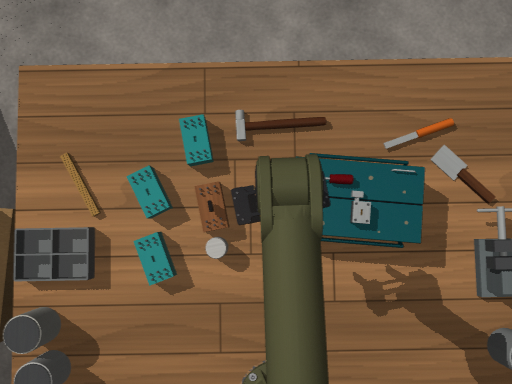

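The key stands in its slot as it did at the start, with its bow at (413,210) in the crop. The bolt is thrown at about (358,197), the other tools haven't moved and the arm is clear.

```bash
python3 - <<'E'
from bench import robot,job
print(job.hand_in(),robot.sense()["t"])
E
```

```text
the job is handed in; nothing more can be done
the job is handed in; nothing more can be done
```

The toolbox is locked and the key is back in its slot in the brown rack. There is one doubt: I may have turned the key slightly too hard at its stop. I handed in after about 34 s of robot time.

- **Inserting:** the key went into the keyhole on the first try. It touched the plug floor at TCP height 0.1619 m, against 0.162 m expected, with about 5 N of contact.
- **Turning:** I turned it clockwise 1.40 rad, until the torque rose. I then turned it back to the home stop, felt at about -0.14 rad, centred it and drew it out without it catching.
- **Putting it back:** the key met the slot floor at the same height I had taken it from, within 0.1 mm, and I let go there.

**Last checks:** the top picture shows the bolt across the seam in the keeper. In the side picture the key stands as it did at the start. The tin, screwdriver and hammer look unmoved in the last pictures, and the arm was clear of everything.

**Over the limit:** at the last turning step the wrist torque averaged about 0.27 N m, with noise of about 0.03. That is slightly over the 0.25 N m limit for forcing the key. I backed off after about 0.15 s and saw no sign of slip or damage, but I can't rule out that it counts as forcing.

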